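# Crack open the weighted test-port box with its lifting lever

### The arm

A 7-joint arm with a two-finger parallel gripper is mounted at the origin on the work surface. World frame = base frame: x ahead of the robot, y to its left, z up, the work surface at z = 0. Lengths are in m, angles in rad, forces in N, time in s.
With the tool pointing down it reaches from about 0.425 to 1.025 m from the base axis. Payload 9.4 kg.
Tool frame: the origin (TCP) lies midway between the tips of the shut fingers; the grasp point (between the pads) lies 19 mm behind it; z points along the fingers, x is the direction in which the jaws open and shut, and the axes are right-handed (so a half turn about z gives the same grasp; the last joint's range is limited). The gripper opens to 93 mm and grips with 3 to 60 N. Pads are 15 mm wide; open, the fingers measure 128 mm over their backs; the gripper's body (75 mm by 188 mm) begins 65 mm behind the grasp point.
Start: joints at [-1.423, 0.599, -0.003, 1.599, 0.002, 0.943, -0.08], TCP at [0.162, 0.707, 0.198] pointing down, gripper open.
Joint ranges: [-2.57, 2.57], [-0.35, 1.97], [-1.29, 1.29], [0.11, 2.56], [-1.05, 4.19], [0.11, 1.86], [-2.63, 2.63]. Speed limits (rad/s): [2.22, 2.22, 3.01, 3.01, 3.14, 3.14, 3.14].

### API

Orientations are given as a rotation vector (axis times angle).
In Python, from workcell import monitor, cams, robot, nets gives the robot as it stands. The module is installed in compiled form; this text tells all that it offers.
- The arm moves only by the tool drive_tool, never from a script. Its argument "series" is a list of rows, each a list of 2 entries, a list of its own where there are three numbers: the shift along the tool's x, y, z in mm, then the turn about the tool's z in rad. In form: [[[x, y, z], spin], ...]. A call has exactly 5 rows; each row is the pose to reach, as a shift and turn from the pose measured when the call began, along the tool's axes at that moment; what a row does not reach only later rows make up. A row lasts 1/12 s, in which the tool goes at most 41.7 mm and 7.16 degrees, less where a joint would pass 70% of its speed; a pose out of reach is approached as far as the arm can. A call with a gripper value outside its range is refused whole. "hand" is the gripper command: -1 is fully open, 1 is shut, values between are in proportion, set as the call begins (left out, the last holds). The fingers move at their own pace and stop on an object; "force" is the grip in N (left out, the last holds). Time passes only in rows, so rows that repeat a pose let the fingers close, or fill a call up. It gives the time, the measured TCP pose, the force and the opening at its end, in the units of the state.
- monitor.state(): the state, without advancing time (a new reading comes with each control period).
- cams.grab_frame(name): name is "scene" or "top" or "wrist"; returns the picture (420x560x3 uint8, red, green, blue); there is no depth.
- cams.calibration(name): a dict with "intrinsics" (3x3 intrinsics, pixels), "R" (3x3) and "t" (3): a world point X has camera coordinates R X + t. Camera axes: x right, y down, z forward; pixel columns grow to the right and rows downward; lengths in m; the calibration is good to about 2 mm. The wrist camera is an equidistant fisheye: a pixel r from the principal point sees the ray r / f radians off the axis. A picture is of the moment at which its call begins: read the wrist's pose just before it. calibration takes no time and is no camera call; for the wrist camera it gives the pose at the moment of the call.
- robot.finish_job(): hands the job in, once; it reports no verdict.
Trained networks look in the newest picture that a camera, given by its name, has taken for a name from the list of things; names that differ only in an ending like _2 or _b are one class to them, and where a whole thing is asked for, a point or a joint stands for the part that bears it (a point fixed in the world has none). Each returns a list of dicts, best first, with "confidence" (0 to 1); they miss things now and then, are a little off and sometimes report something else, mostly with a low value. They report only what shows in the picture. A call takes as long as a camera call.
- nets.look_for(thing, camera): "location" ([x, y, z] in m, in world coordinates, good to about 4 mm: the middle of the surface that is visible of it).
The state is a dict: "time_s": time; "joint_pos": joint angles; "joint_velocities": joint speeds; "joint_torque": joint torques, N m; "position": TCP position; "tcp_rot": TCP orientation; "force": force on the tool from outside, world axes, zero at the start; "moment": the same for the moment, N m; "width": finger opening in m.
Only numpy, scipy, OpenCV 4.12 (cv2) and the standard library are available. Lean on these libraries where they do the work, as an engineer would, in place of code of your own. Each camera call takes 0.05 s, during which the arm holds its last target.

### The job

Open the test-port box so that it can vent: first push the brass latch round with a fingertip until it is swung well clear of the lid, then press the plate at the long end of the lifting lever all the way down on to its rubber stop, so that the lever's short end raises the heavy lid. Finish while still holding the lever down, with the lid up and the latch still clear. Only push and press: do not lift the lever out of its saddle, do not touch the lid itself with the robot, and leave the loose fittings and tools on the counter where they are.

Things in the scene. Friction and masses are not known exactly. Their poses are not given: they have to be found in the camera images.
- testbox: Fixed assembly bolted to the counter. Origin on the counter under the lever's pin, z up. Along its y (mm): rubber-topped stop post at -178 (top 51 high), saddle of two slotted upright cheeks at 0 (52 wide in x, 113 high), grey steel test-port box from +107 to +227 (180 wide in x, 55 high) under the lid, which is hinged along y = +230, 62 high.
- saddle (a point): Seat of the lever's pin in the open-topped slots of the saddle: the middle of the pin when seated, 95 mm above the counter. Axes as testbox.
- lever: Loose cranked steel lever (0.5 kg, bar 18 wide), its cross pin resting in the saddle. Origin: middle of the pin. At rest its axes match the testbox's: the long arm (262 mm) points to -y, climbing 20 deg; the short arm's roller toe (90 mm from the pin) is under the lid's strap at +y. Fully down, the arm has turned 32 deg and slopes 12 deg down to the stop. Let go, the lid's weight lifts it back.
- press_plate (a point): Centre of the top face of the flat ribbed press plate (46 wide, 54 long) at the end of the lever's long arm: 240 mm out along the arm from the pin and 11 mm above the arm's middle line. About 187 mm above the counter at rest, 56 mm when fully down. Pressing it takes about 1 to 3 N. Axes as lever.
- lid (a joint): Lid angle, rad: 0 shut, grows as its saddle-side edge rises, about 0.325 with the lever on its stop. Pine board 190 (x) x 124 x 18 mm, top 74 mm above the counter, with a cast-iron weight in the middle (100 x 86 mm, top 112 mm high) and a steel strap (32 wide) overhanging the edge above the lever's toe; about 2.5 kg. The closed latch blocks it.
- lid_edge (a point): Middle of the upper edge of the lid on the saddle side, 74 mm above the counter when shut.
- latch (a joint): Angle of the brass latch about its upright pivot, rad: 0 to 0.3 at the start, lying over the lid and pointing to the testbox's -x; it grows as the stud end swings towards the testbox's +y and then +x; 1.57 when it points to +y, off the lid; end stop 1.75. It stays where it is left (stiff pivot, 1 to 2 N at the stud).
- latch_stud (a point): Middle of the latch's upright thumb stud (12 mm thick, 82 to 118 mm above the counter, 17 mm ball on top to 127 mm), 102 mm high. The pivot is at x +117, y +146 mm in the testbox's axes; at angle a the stud is at x = 117 - 42 cos a, y = 146 + 42 sin a. The latch arm is a bar 14 wide, 56 long, 76 to 82 mm above the counter.
- regulator: Loose faded-red pressure regulator standing upright, about 120 tall, 62 diameter, with side ports; origin at the centre of its underside. Leave alone.
- gauge: Loose steel pressure gauge lying face up, 66 diameter, 28 thick, with a brass stem; origin at the centre of its underside. Leave alone.
- pipe_stub: Loose copper pipe stub, 28 diameter, standing on a brass union (42 diameter), 74 tall; origin at the centre of its underside. Leave alone.
- knob: Loose black bakelite knob, 46 diameter, 28 tall; origin at the centre of its underside. Leave alone.
- hose_tail: Loose brass hose tail standing upright, 27 diameter, 52 tall; origin at the centre of its underside. Leave alone.
- spanner: Loose steel spanner lying flat, 180 long; origin at the middle of its underside. Leave alone.

How it is judged:
On the way, in this order (a step that is already met when the one before it is completed fails the run):
1. the latch is swung clear while the lid is still shut (value of joint latch above 1.25 rad and value of joint lid below 0.05 rad), for 0.2 s.
2. the lever is pressed down and has raised the lid (value of joint lid above 0.3 rad and contact force between the fingers and lever above 0.5 N), for 0.2 s.
At the end, for the whole second after the job is handed in: Still holding: the fingers press the long end of the lever (at least 0.5 N, more than 120 mm from the pin), the lid stands at rest at least 0.30 rad up (about 0.325 with the lever on its stop), the latch is still at least 1.25 rad round, and the lever's pin is within 12 mm of its seat (all of step 2 and value of joint lid below 0.5 rad and velocity of joint lid between -0.1 and 0.1 rad/s and value of joint latch above 1.25 rad and y of the grasp point in the frame of testbox below -0.12 m and distance between lever and saddle below 0.012 m); the arm keeps its last pose, push and grip.
It fails at once if the robot touches the lid itself (contact force between any of the fingers, the arm and lid above 1 N).
It fails at once if the lever is lifted or shoved out of its saddle (distance between lever and saddle above 0.012 m).
It fails at once if a loose thing on the counter is moved more than 20 mm (distance of any of regulator, gauge, pipe_stub, knob, hose_tail, spanner from where it was at the start of the episode above 0.02 m).
It also fails if it takes over 51 s, if anything falls off the work surface, if the arm or the gripper's body presses on something with over 40 N, if the wrist force passes 120 N, or if a joint passes its speed limit or range.

## Working session

There is one attempt and no reset: what is moved stays moved. The work goes in short steps, Python scripts to look and compute and a tool call to move; the robot and the scene stay as the last step left them, time stands still between calls to the robot, and variables do not carry over. Pictures are saved under pics/ and viewed, and the job is handed in when it is done.

Besides the shell and the picture viewer there is one more tool, called after "Call:" as name(argument=value, ...) on one line, values as JSON. drive_tool: Moves the arm, as the interface text tells. Its arguments: {"type":"object","properties":{"series":{"type":"array","items":{"type":"array"}},"hand":{"type":"number"},"force":{"type":"number"}},"required":["series"]}

```bash
mkdir -p pics
python3 - <<'E'
from workcell import monitor, cams, robot, nets
import cv2
s=monitor.state();print(s)
for c in("scene","top"):
    im=cams.grab_frame(c);cv2.imwrite(f"pics/{c}0.png",im[:,:,::-1])
    for t in ["press_plate","latch_stud","lever","lid","lid_edge","testbox","latch"]:
        r=nets.look_for(t,c)
        print(c,t,[(x['confidence'],[round(float(v),4) for v in x['location']]) for x in r[:2]])
E
```

```text
{'time_s': 0.0, 'joint_pos': array([-1.42268095,  0.60012842, -0.00256564,  1.60015737,  0.00180848,
        0.94289871, -0.0798243 ]), 'joint_velocities': array([-0.00155214, -0.00028339, -0.00041964, -0.00180261, -0.00059876,
        0.00295594, -0.0028318 ]), 'joint_torque': array([ 1.61989698e-03, -7.65061855e+01,  1.49820909e+00, -2.52347678e+01,
       -5.22835180e-02,  1.69319822e-02,  1.49349607e-04]), 'position': array([0.16151147, 0.70622511, 0.19674748]), 'tcp_rot': array([ 2.45568920e+00,  1.95762743e+00, -1.80757987e-03]), 'force': array([-0.81193922, -0.51024155,  0.51762145]), 'moment': array([-0.01106255, -0.0383369 ,  0.03731817]), 'width': 0.09295188128579865}
scene press_plate [(0.91, [0.5225, -0.2221, 0.1472]), (0.33, [0.4998, -0.0054, 0.0451])]
scene latch_stud [(0.53, [0.5217, 0.0741, 0.0827])]
scene lever [(0.68, [0.5195, -0.2235, 0.1435]), (0.41, [0.6367, -0.162, 0.0379])]
scene lid [(0.82, [0.4746, 0.053, 0.0824])]
scene lid_edge [(0.56, [0.4722, 0.0549, 0.0807]), (0.27, [0.3915, -0.2249, 0.0168])]
scene testbox [(0.69, [0.5011, -0.0063, 0.0453])]
scene latch [(0.6, [0.5205, 0.0811, 0.088]), (0.25, [0.6336, -0.1607, 0.036])]
top press_plate [(0.66, [0.5187, -0.2296, 0.155])]
top latch_stud [(0.62, [0.5357, 0.0789, 0.0861]), (0.62, [0.3879, -0.0807, 0.0261])]
top lever [(0.76, [0.5159, -0.2305, 0.1508])]
top lid [(0.77, [0.4421, 0.0643, 0.0711])]
top lid_edge [(0.78, [0.4433, 0.0681, 0.0712])]
top testbox [(0.58, [0.4661, 0.043, 0.0744])]
top latch [(0.6, [0.5351, 0.0756, 0.0827])]
```

View pics/scene0.png

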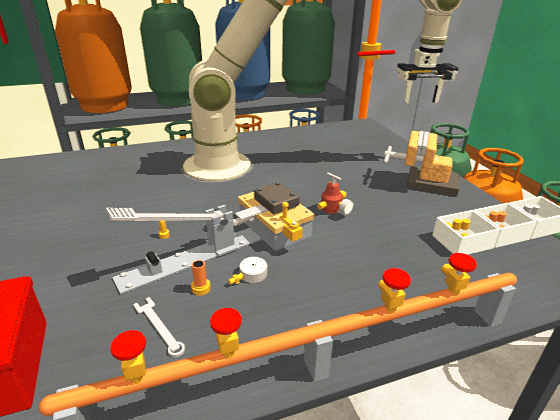

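View pics/top0.png

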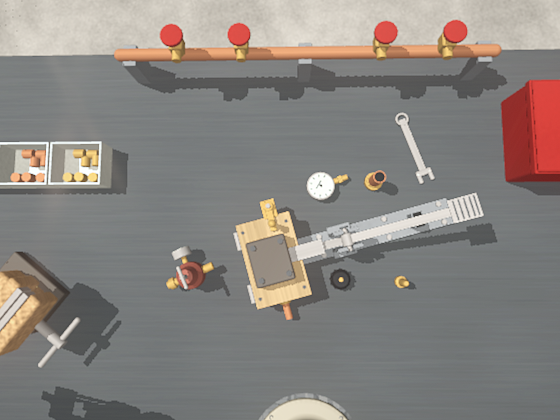

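The views show the box in the middle, with the lever's long arm pointing to world −y (plate at about (465,208) in top) and the latch stud near (268,210). I'll zoom in to fit the box pose from pixels.

Run:
```python
import cv2
a=cv2.imread("pics/top0.png");cv2.imwrite("pics/topz.png",cv2.resize(a[180:330,225:425],None,fx=4,fy=4,interpolation=2))
cv2.imwrite("pics/topz2.png",cv2.resize(a[180:280,360:500],None,fx=5,fy=5,interpolation=2))
a=cv2.imread("pics/scene0.png");cv2.imwrite("pics/scenez.png",cv2.resize(a[160:300,100:330],None,fx=3.4,fy=3.4,interpolation=2))
from workcell import cams
for c in("scene","top"):print(cams.calibration(c))
```

```text
{'intrinsics': array([[410.70366215,   0.        , 283.81397003],
       [  0.        , 410.70366215, 204.44076886],
       [  0.        ,   0.        ,   1.        ]]), 'R': array([[ 0.33531793,  0.94194802,  0.017199  ],
       [ 0.49606771, -0.16101291, -0.85322428],
       [-0.80092366,  0.29463327, -0.52126052]]), 't': array([-0.24328707, -0.14290635,  1.48402922])}
{'intrinsics': array([[396.72496399,   0.        , 275.90942357],
       [  0.        , 396.72496399, 208.00255342],
       [  0.        ,   0.        ,   1.        ]]), 'R': array([[-4.87897187e-04, -9.99685791e-01, -2.50615544e-02],
       [-9.95159804e-01,  2.94814886e-03, -9.82256255e-02],
       [ 9.82686473e-02,  2.48923276e-02, -9.94848554e-01]]), 't': array([0.06749619, 0.55497137, 0.90303543])}
```

View pics/topz.png

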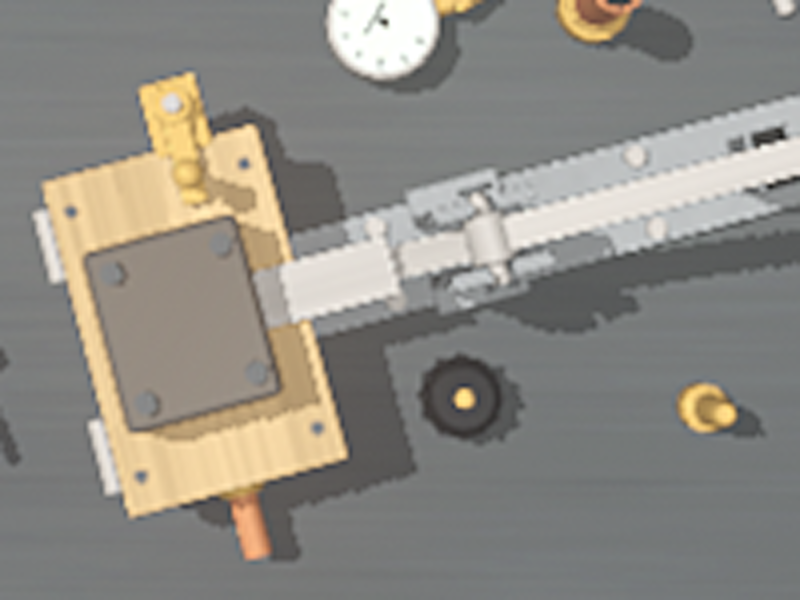

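View pics/topz2.png

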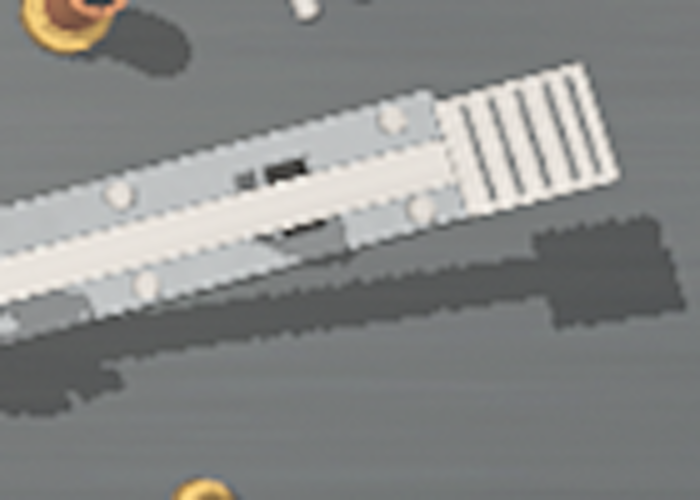

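View pics/scenez.png

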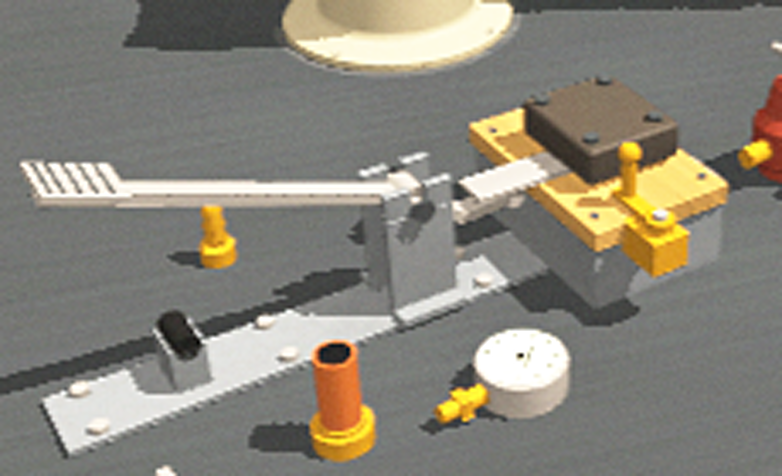

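```bash
cat > fit.py <<'E'
import numpy as np
from scipy.optimize import least_squares
from workcell import cams
C={c:cams.calibration(c) for c in("scene","top")}
def proj(c,X):
    k=C[c];p=k["R"]@X+k["t"];p=k["intrinsics"]@p;return p[:2]/p[2]
def plate(x,L,h=11,a=np.radians(20)):
    return (x,-L*np.cos(a)+h*np.sin(a),95+L*np.sin(a)+h*np.cos(a))
T=lambda u,v:("top",225+u/4,180+v/4)
T2=lambda u,v:("top",360+u/5,180+v/5)
S=lambda u,v:("scene",100+u/3.4,160+v/3.4)
obs=[(T(43,183),(95,230,74)),(T(257,125),(95,106,74)),(T(347,458),(-95,106,74)),(T(130,516),(-95,230,74)),
(T2(435,102),plate(23,213)),(T2(583,62),plate(23,267)),(T2(620,180),plate(-23,267)),(T2(468,217),plate(-23,213)),
(T(172,103),(117,146,90)),
(S(22,162),plate(-23,267)),(S(38,196),plate(23,267)),(S(130,190),plate(23,213)),(S(105,163),plate(-23,213)),
(S(470,128),(-95,106,74)),(S(597,236),(95,106,74)),(S(727,185),(95,230,74))]
def w(p,X):
    c,s=np.cos(p[2]),np.sin(p[2]);x,y,z=np.array(X)/1000
    return np.array([p[0]+c*x-s*y,p[1]+s*x+c*y,z])
if __name__=="__main__":
    f=lambda p:np.concatenate([proj(o[0],w(p,X))-o[1:] for o,X in obs])
    r=least_squares(f,[.5,-.06,.2],loss="soft_l1");p=r.x
    print(p,np.degrees(p[2]));print(f(p).reshape(-1,2).round(1))
    for a in np.arange(0,.4,.05):
        X=(117-42*np.cos(a),146+42*np.sin(a),118.5)
        print(a.round(2),proj("top",w(p,X))-T(187,174)[1:],proj("scene",w(p,X))-S(630,153)[1:])
    np.save("p.npy",p)
    print("plate",w(p,plate(0,240)))
E
python3 fit.py
```

```text
[ 0.48073323 -0.08765508  0.26713849] 15.305907923390842
[[-2.  -0.2]
 [-1.8 -0.5]
 [-1.  -0.1]
 [-1.6  0.5]
 [ 0.  -0.3]
 [ 0.  -0.5]
 [ 0.3 -0.9]
 [ 0.8 -0.6]
 [-0.8 -0.5]
 [-1.9 -2. ]
 [-0.5 -2. ]
 [-1.  -0.1]
 [-0.5 -1.7]
 [-1.  -2.2]
 [-0.7 -1.8]
 [ 0.2 -1.6]]
0.0 [ 0.0544539  -0.57431257] [-1.47548417 -0.76560899]
0.05 [-0.91074266 -0.33414895] [-0.77894856 -0.99528373]
0.1 [-1.88659278 -0.14247344] [-0.06154004 -1.20580093]
0.15 [-2.87061983e+00  2.29647745e-04] [ 0.67505374 -1.39673338]
0.2 [-3.86032643  0.0936022 ] [ 1.42911482 -1.56769625]
0.25 [-4.85320111  0.13741317] [ 2.198898   -1.71834725]
0.3 [-5.84672488  0.13155914] [ 2.98263385 -1.84838667]
0.35 [-6.83837798  0.07606454] [ 3.77853171 -1.95755754]
plate [ 0.53927283 -0.30155316  0.18742145]
```

```bash
cat > h.py <<'E'
import numpy as np
from scipy.spatial.transform import Rotation as Ro
from workcell import monitor,cams,nets
from fit import w,proj,plate
p=np.load("p.npy")
def inv(X):
    d=np.array(X)-[p[0],p[1],0];c,s=np.cos(p[2]),np.sin(p[2]);return 1000*np.array([c*d[0]+s*d[1],-s*d[0]+c*d[1],d[2]])
def plan(box,yaw=None,s=None):
    """box coords mm of TCP, tool x angle in box frame deg"""
    s=s or monitor.state();R=Ro.from_rotvec(s["tcp_rot"]).as_matrix()
    sh=R.T@(w(p,box)-s["position"])*1000
    th=np.degrees(np.arctan2(R[1,0],R[0,0])-p[2])
    sp=0 if yaw is None else np.radians(-((yaw-th+180)%360-180))
    print("now box",inv(s["position"]).round(1),"yaw",th.round(1),"tilt z",R[:,2].round(3),"F",s["force"].round(2),"t",s["time_s"])
    print("shift",sh.round(1),"spin",round(float(sp),3))
E
python3 -c "
from h import *
plan((85,125,250),0)
plan((85,125,140),0)"
```

```text
now box [-98.1 850.5 197.6] yaw 61.8 tilt z [ 0. -0. -1.] F [-0.31 -0.44 -0.35] t 0.8
shift [-553.   504.   -52.3] spin 1.079
now box [-98.1 850.5 197.6] yaw 61.8 tilt z [ 0. -0. -1.] F [-0.31 -0.44 -0.35] t 0.8
shift [-553.   504.    57.7] spin 1.079
```

Call:
drive_tool(series=[[[0,0,-40],0],[[-15,15,-75],0.05],[[-42,38,-80],0.15],[[-68,62,-80],0.25],[[-95,86,-80],0.35]], hand=1, force=20)

```text
time_s: 1.22
position: [0.2248, 0.5942, 0.2786]
tcp_rot: [-2.762, -1.494, -0.002]
force: [0.3, 0.2, -0.5]
width: 0.0644
```

Call:
drive_tool(series=[[[-30,28,0],0.1],[[-60,50,0],0.2],[[-90,75,0],0.3],[[-120,95,0],0.4],[[-145,115,0],0.45]])

```text
time_s: 1.63
position: [0.2415, 0.4074, 0.2783]
tcp_rot: [-3.028, -0.831, -0.001]
force: [1.1, -1.0, 0.2]
width: 0.0316
```

```bash
python3 -c "
from h import *
print(monitor.state()['joint_pos'])
plan((85,125,200),0)"
```

```text
[-1.34155605  0.19613867  0.22509497  2.06762615 -0.05741697  0.88153374
 -0.54870408]
now box [-100.1  540.6  278.3] yaw 15.4 tilt z [ 0.     0.002 -1.   ] F [ 1.09 -1.02  0.16] t 1.6333
shift [ 68.2 449.9  77.6] spin 0.268
```

Call:
drive_tool(series=[[[20,25,0],0.05],[[30,60,0],0.1],[[40,95,0],0.15],[[45,130,0],0.2],[[50,165,0],0.25]])

```text
time_s: 2.05
position: [0.3697, 0.2897, 0.2785]
tcp_rot: [-3.107, -0.443, -0.002]
force: [0.4, -0.0, 0.3]
width: 0.0013
```

```bash
python3 -c "
from h import *
print(monitor.state()['joint_pos'])
plan((85,125,200),0)"
```

```text
[-1.08865666  0.19413548  0.36759697  2.08104737 -0.09236973  0.87878929
 -0.38543518]
now box [ -7.5 393.2 278.5] yaw 0.9 tilt z [ 0.001  0.003 -1.   ] F [ 0.4  -0.03  0.25] t 2.05
shift [ 88.1 269.9  77.9] spin 0.016
```

Call:
drive_tool(series=[[[15,38,0],0],[[30,76,0],0],[[45,114,10],0],[[60,150,20],0],[[70,185,30],0]])

```text
time_s: 2.47
position: [0.4904, 0.1301, 0.2482]
tcp_rot: [-3.107, -0.443, -0.005]
force: [1.0, 0.7, 0.7]
width: -0.0
```

Call:
drive_tool(series=[[[10,38,10],0],[[18,70,20],0],[[18,85,30],0],[[18,85,40],0],[[18,85,45],0]])

```text
time_s: 2.88
position: [0.5311, 0.053, 0.2019]
tcp_rot: [-3.108, -0.44, -0.003]
force: [-0.6, -0.1, -0.0]
width: 0.0005
```

```bash
cat > look.py <<'E'
import sys
from h import *
import cv2
n=sys.argv[1]
for c in ("wrist","top","scene"):
    im=cams.grab_frame(c);cv2.imwrite(f"pics/{c}{n}.png",im[:,:,::-1])
    for t in ["latch_stud","press_plate"]:
        r=nets.look_for(t,c)
        print(c,t,[(x['confidence'],inv(x['location']).round(1)) for x in r[:2]])
plan((85,125,100),0);print(monitor.state()['joint_pos'])
a=[cv2.imread(f"pics/{c}{n}.png") for c in("wrist","top","scene")]
cv2.imwrite(f"pics/m{n}.png",np.hstack([cv2.resize(a[0],(400,300)),cv2.resize(a[1][150:330,200:440],(400,300))]))
E
python3 look.py 1
```

```text
wrist latch_stud [(0.77, array([ 93.1, 151. ,  82.5])), (0.64, array([-80.2,  36.5,  29.1]))]
wrist press_plate [(0.87, array([ 3.5, 35.6, 72.7])), (0.55, array([-77.9,  36.1,  28.5]))]
top latch_stud [(0.69, array([-85.6,  30.5,  23.3])), (0.2, array([  -1.5, -147.1,  157. ]))]
top press_plate [(0.94, array([  -4.2, -146.3,  158.4]))]
scene latch_stud [(0.73, array([ 81.1, 145.8,  82.9]))]
scene press_plate [(0.68, array([   6.9, -140. ,  150.7]))]
now box [ 86.6 123.5 203.5] yaw 1.0 tilt z [ 0.003  0.004 -1.   ] F [ 0.82 -0.88 -0.11] t 3.3333
shift [ -2.   -1.2 103.5] spin 0.017
[-0.52140653  0.38586755  0.43181022  2.05068891 -0.23892827  0.74803459
  0.34243003]
```

View pics/wrist1.png

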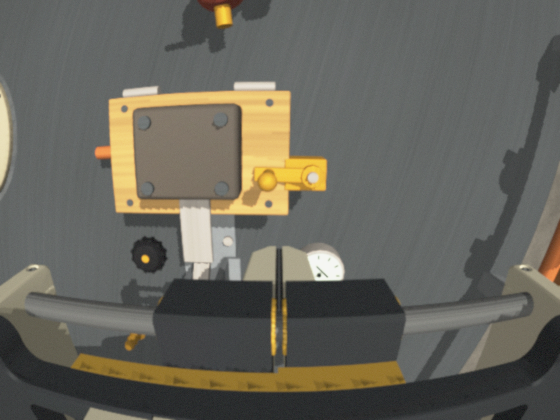

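View pics/scene1.png

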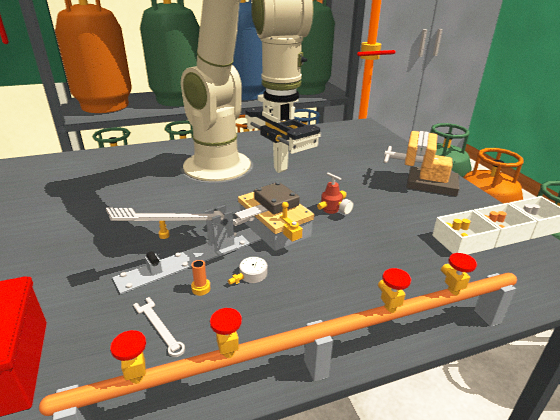

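The wrist view shows the ball at (267,181), the pivot screw at (313,178) and the lid corners at (290,91), (289,216), (116,212) and (110,100). I'll refit the pose with these.

```bash
cat > wf.py <<'E'
from h import *
from scipy.optimize import least_squares
k=cams.calibration("wrist");print(k["t"].round(3),"K",k["intrinsics"].round(1).tolist())
def wp(X):
    q=k["R"]@X+k["t"];r=np.hypot(q[0],q[1]);th=np.arctan2(r,q[2]);K=k["intrinsics"]
    return np.array([K[0,0]*th*q[0]/r+K[0,2],K[1,1]*th*q[1]/r+K[1,2]])
obs=[((290,91),(95,230,74)),((289,216),(95,106,74)),((116,212),(-95,106,74)),((110,100),(-95,230,74)),((313,178),(117,146,90)),
((241,105),(50,211,112)),((239,199),(50,125,112)),((135,198),(-50,125,112)),((134,108),(-50,211,112))]
f=lambda P:np.concatenate([wp(w(P,X))-o for o,X in obs])
print("resid old",f(p).reshape(-1,2).round(1).tolist())
r=least_squares(f,p,loss="soft_l1");print(r.x,r.x-p);print(f(r.x).reshape(-1,2).round(1).tolist())
for a in np.arange(0,.4,.05):print(a.round(2),wp(w(r.x,(117-42*np.cos(a),146+42*np.sin(a),120)))-(267,181))
np.save("pw.npy",r.x)
s=monitor.state();print("tip pix",wp(s["position"]),wp(s["position"]+[0,0,.03]))
E
python3 wf.py
```

```text
[-0.527 -0.127  0.369] K [[325.2, 0.0, 278.7], [0.0, 325.2, 210.9], [0.0, 0.0, 1.0]]
resid old [[-1.4, -1.3], [-2.9, -2.3], [-1.7, -1.0], [-2.7, -2.2], [-2.3, 0.2], [-4.1, 2.1], [-1.7, 5.6], [-0.5, 5.5], [-4.6, 4.0]]
[ 0.48082237 -0.08580041  0.25498996] [ 8.91374297e-05  1.85466288e-03 -1.21485238e-02]
[[2.2, -1.8], [-1.1, -2.8], [-0.6, -3.5], [0.0, -5.2], [0.2, -0.1], [-0.5, 0.8], [0.6, 4.4], [1.2, 3.1], [-1.7, 1.2]]
0.0 [0.81702988 1.66352177]
0.05 [ 0.93162086 -0.75766537]
0.1 [ 1.1704314 -3.1764179]
0.15 [ 1.53343704 -5.58637557]
0.2 [ 2.02026852 -7.98114108]
0.25 [  2.63020657 -10.35429953]
0.3 [  3.36217805 -12.69943851]
0.35 [  4.21475329 -15.01016892]
tip pix [278.6665357  245.38498103] [278.93090185 266.21036161]
```

```bash
python3 - <<'E'
import numpy as np
a=np.load("p.npy");b=np.load("pw.npy");np.save("p.npy",(a+b)/2)
E
python3 -c "
from h import *
plan((82,124,95),0)"
```

```text
now box [ 85.5 123.1 203.5] yaw 1.3 tilt z [ 0.003  0.004 -1.   ] F [ 0.82 -0.88 -0.11] t 3.3333
shift [ -4.   -0.6 108.5] spin 0.023
```

Call:
drive_tool(series=[[[-2,1,25],0.02],[[-4,1,50],0.02],[[-4,1,75],0.02],[[-4,1,95],0.02],[[-4,1,108],0.02]])

```text
time_s: 3.75
position: [0.5278, 0.053, 0.094]
tcp_rot: [-3.111, -0.414, -0.004]
force: [-0.5, -0.3, 0.3]
width: 0.0002
```

```bash
cat > arc.py <<'E'
import sys
from h import *
a0,a1,d,z=map(float,sys.argv[1:5])
s=monitor.state();R=Ro.from_rotvec(s["tcp_rot"]).as_matrix()
plan((82,124,95),0)
th=np.arctan2(R[1,0],R[0,0])-p[2]
for a in np.linspace(a0,a1,5):
    off=float(sys.argv[5])if len(sys.argv)>5 else 0
    c=(117-42*np.cos(a)-d*np.sin(a)+off*np.cos(a),146+42*np.sin(a)-d*np.cos(a)-off*np.sin(a),z)
    print(a.round(2),(R.T@(w(p,c)-s["position"])*1000).round(1),"spin",(a+th).round(3))
E
python3 arc.py 0.05 0.5 13 95 6; python3 look.py 2
```

```text
now box [ 81.5 122.8  94. ] yaw 0.2 tilt z [ 0.002  0.004 -1.   ] F [-0.48 -0.33  0.3 ] t 3.75
shift [ 0.5 -1.2 -1. ] spin 0.004
0.05 [ -1.1 -12.   -1. ] spin 0.054
0.16 [ -2.1 -16.2  -1. ] spin 0.166
0.28 [ -2.6 -20.4  -1. ] spin 0.279
0.39 [ -2.7 -24.7  -1. ] spin 0.391
0.5 [ -2.2 -29.   -1. ] spin 0.504
wrist latch_stud [(0.88, array([ 89.7, 150.8,  81.9]))]
wrist press_plate []
top latch_stud [(0.33, array([140.8, -11.1,  28.9]))]
top press_plate [(0.8, array([  -1.6, -149.5,  155.6]))]
scene latch_stud [(0.72, array([ 82.9, 145.7,  87.1]))]
scene press_plate [(0.67, array([   4.5, -141. ,  146.6]))]
now box [ 82.6 122.4  96.4] yaw 0.2 tilt z [ 0.005  0.004 -1.   ] F [-0.04 -0.89 -0.18] t 4.2
shift [ 2.4 -2.6 -3.5] spin 0.003
[-0.43245179  0.53626888  0.32819264  2.15095577 -0.35875121  0.49972646
  0.43379569]
```

View pics/wrist2.png

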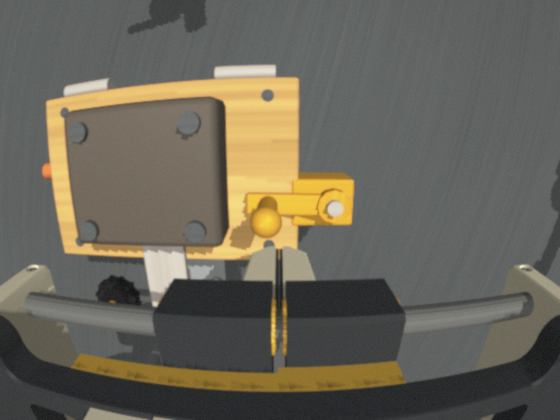

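View pics/scene2.png

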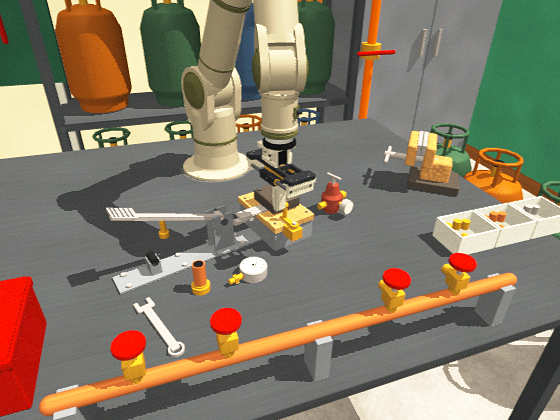

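The wrist view shows the ball at (266,221), just ahead of the shut fingertips (about 250–312, 250), with a clear gap to the weight's edge at x≈225. Starting the swing.

Call:
drive_tool(series=[[[-3,-12,1],0.04],[[-5,-16,1],0.15],[[-5,-20,1],0.27],[[-5,-25,1],0.38],[[-5,-29,1],0.5]])

```text
time_s: 4.62
position: [0.5167, 0.0796, 0.0962]
tcp_rot: [-3.113, 0.377, -0.008]
force: [0.3, -2.1, 0.7]
width: 0.0005
```

```bash
python3 arc.py 0.6 1.05 13 95 3; python3 look.py 3
```

```text
now box [ 77.6 151.4  96.2] yaw -28.8 tilt z [ 0.006  0.005 -1.   ] F [ 0.31 -2.08  0.72] t 4.6167
shift [17.  22.   1.1] spin -0.502
0.6 [-3.  -5.   1.2] spin 0.098
0.71 [-3.7 -9.6  1.2] spin 0.21
0.82 [ -4.  -14.2   1.2] spin 0.323
0.94 [ -3.7 -18.8   1.3] spin 0.435
1.05 [ -2.9 -23.4   1.3] spin 0.548
wrist latch_stud [(0.88, array([ 90.4, 162.3,  84.4]))]
wrist press_plate [(0.36, array([ 41.5, 182.8,  82.8]))]
top latch_stud [(0.37, array([  -4.1, -149. ,  150.7]))]
top press_plate [(0.75, array([  -0. , -145.8,  155.1]))]
scene latch_stud [(0.56, array([ 87.4, 163.9,  86.4]))]
scene press_plate [(0.79, array([   3. , -146.9,  150.3]))]
now box [ 77.6 151.1  95.6] yaw -28.4 tilt z [ 0.005  0.005 -1.   ] F [ 0.78 -0.09  1.1 ] t 5.0667
shift [19.  19.4 -4.4] spin -0.496
[-0.58568395  0.5536627   0.47531625  2.17715149 -0.51962769  0.51420139
  0.05306175]
```

View pics/wrist3.png

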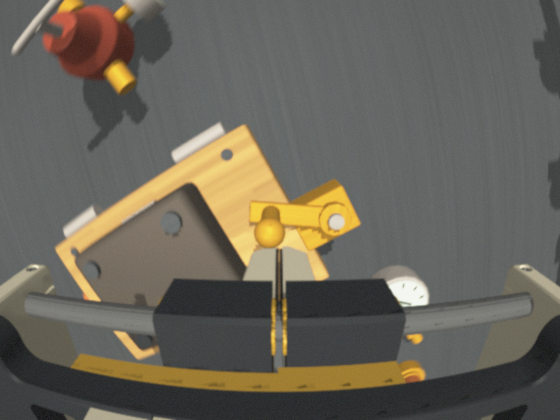

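The latch has turned about 0.5 rad. The ball at (268,233) is still against the fingertip, so I'll carry on.

Call:
drive_tool(series=[[[-4,-6,1],0.1],[[-5,-11,1],0.21],[[-6,-16,1],0.32],[[-6,-20,1],0.43],[[-5,-25,1],0.54]])

```text
time_s: 5.48
position: [0.5174, 0.1042, 0.0948]
tcp_rot: [-2.9, 1.192, -0.004]
force: [-0.7, -1.5, 0.2]
width: 0.0008
```

```bash
python3 arc.py 1.15 1.6 13 95 3; python3 look.py 4
```

```text
now box [ 84.7 175.   94.8] yaw -59.6 tilt z [ 0.005  0.004 -1.   ] F [-0.66 -1.53  0.19] t 5.4833
shift [42.7 28.1 -0.4] spin -1.041
1.15 [ 1.2 -4.5 -0.2] spin 0.109
1.26 [ 0.5 -9.1 -0.1] spin 0.222
1.38 [  0.3 -13.7  -0.1] spin 0.334
1.49 [  0.6 -18.3  -0.1] spin 0.447
1.6 [  1.4 -22.9  -0. ] spin 0.559
wrist latch_stud [(0.75, array([107. , 175.3,  82. ]))]
wrist press_plate []
top latch_stud []
top press_plate [(0.59, array([   4. , -146.9,  153.1]))]
scene latch_stud [(0.73, array([103.2, 176.5,  83.2]))]
scene press_plate [(0.81, array([   4.2, -143. ,  147.8]))]
now box [ 85.  175.2  94.9] yaw -59.3 tilt z [ 0.005  0.005 -1.   ] F [ 0.33 -0.66 -0.2 ] t 5.9333
shift [43.2 25.6 -5.3] spin -1.035
[-0.73265501  0.59857878  0.63865282  2.17211766 -0.68088166  0.56984431
 -0.35964477]
```

View pics/wrist4.png

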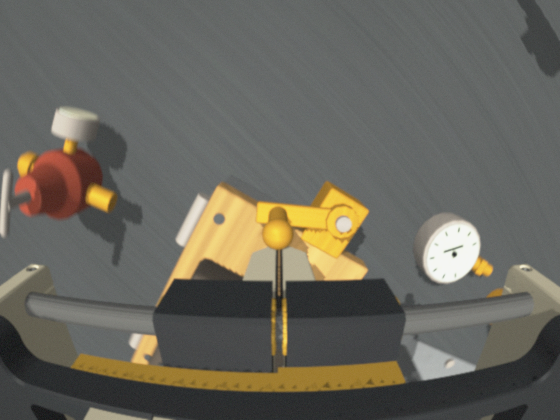

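Call:
drive_tool(series=[[[1,-6,0],0.1],[[1,-11,0],0.2],[[1,-16,0],0.3],[[1,-20,0],0.4],[[2,-24,0],0.5]])

```text
time_s: 6.35
position: [0.5354, 0.12, 0.095]
tcp_rot: [-2.516, 1.87, -0.001]
force: [-1.4, -1.8, -0.4]
width: 0.0003
```

```bash
python3 arc.py 1.6 1.6 13 95 3; python3 look.py 5
```

```text
now box [106.2 185.6  95. ] yaw -88.2 tilt z [ 0.004  0.005 -1.   ] F [-1.39 -1.76 -0.39] t 6.35
shift [60.8 26.1 -0.3] spin -1.539
1.6 [0.2 1.  0. ] spin 0.061
1.6 [0.2 1.  0. ] spin 0.061
1.6 [0.2 1.  0. ] spin 0.061
1.6 [0.2 1.  0. ] spin 0.061
1.6 [0.2 1.  0. ] spin 0.061
wrist latch_stud [(0.69, array([125.3, 174.2,  81.1]))]
wrist press_plate [(0.67, array([126.3, 173.7,  81. ])), (0.56, array([ 5.4, 28.6, 78.1]))]
top latch_stud []
top press_plate [(0.56, array([  -1.6, -147.1,  155.5]))]
scene latch_stud [(0.77, array([127.8, 177.9,  85.3]))]
scene press_plate [(0.59, array([   4.3, -143.6,  149.7]))]
now box [106.5 185.6  95.2] yaw -87.9 tilt z [ 0.005  0.005 -1.   ] F [-0.2   0.3  -0.07] t 6.8
shift [59.8 23.7 -5.2] spin -1.534
[-0.83201982  0.66818281  0.79164129  2.13083548 -0.80532472  0.66489139
 -0.7499028 ]
```

View pics/wrist5.png

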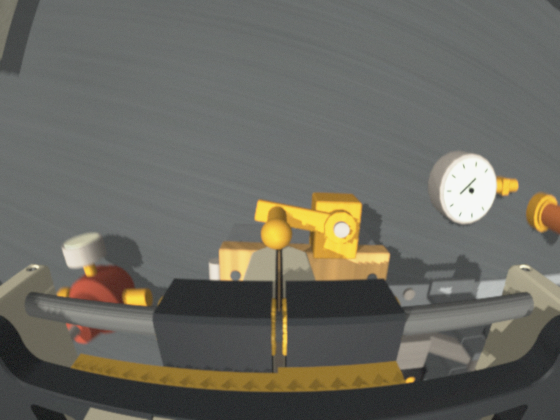

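The wrist view shows the latch arm pointing almost along +y (ball at (275,233), pivot at (342,230)), at about 1.6 rad. Next I'll back off, rise, and move over to the press plate.

Call:
drive_tool(series=[[[0,8,0],0],[[0,8,-35],0],[[0,8,-70],0],[[0,8,-100],-0.1],[[0,8,-125],-0.2]])

```text
time_s: 7.22
position: [0.5272, 0.1163, 0.2219]
tcp_rot: [-2.697, 1.596, -0.004]
force: [-0.2, 0.4, -0.6]
width: 0.0003
```

```bash
python3 -c "
from h import *
plan((0,-222,215),-44)"
```

```text
now box [ 97.3 184.2 221.9] yaw -76.2 tilt z [ 0.006  0.005 -1.   ] F [-0.17  0.39 -0.6 ] t 7.2167
shift [371.2 191.6   4.9] spin -0.562
```

Call:
drive_tool(series=[[[20,15,-10],-0.05],[[52,30,-10],-0.1],[[86,45,-10],-0.2],[[120,62,-10],-0.3],[[155,80,-10],-0.4]])

```text
time_s: 7.63
position: [0.5311, -0.0593, 0.2313]
tcp_rot: [-2.964, 1.018, -0.007]
force: [1.2, -0.5, -0.3]
width: 0.0
```

```bash
python3 -c "
from h import *
plan((0,-222,215),-44)"
```

```text
now box [ 55.7  13.5 231.3] yaw -52.9 tilt z [ 0.007  0.006 -1.   ] F [ 1.17 -0.46 -0.26] t 7.6333
shift [154.1 186.7  14.9] spin -0.155
```

Call:
drive_tool(series=[[[25,30,0],0],[[50,60,0],-0.05],[[75,90,0],-0.1],[[100,120,0],-0.15],[[115,140,0],-0.15]])

```text
time_s: 8.05
position: [0.5347, -0.2447, 0.2307]
tcp_rot: [-3.033, 0.793, -0.011]
force: [0.5, 0.4, 0.7]
width: 0.0007
```

```bash
python3 look.py 6;python3 -c "
from h import *
plan((0,-222,215),-44)"
```

```text
wrist latch_stud []
wrist press_plate [(0.87, array([   1.9, -117.8,  146.3]))]
top latch_stud [(0.77, array([118.7, 175.3,  83.1]))]
top press_plate [(0.95, array([  4.7, -64.2, 125.3]))]
scene latch_stud [(0.65, array([123.2, 179.1,  84.1]))]
scene press_plate [(0.89, array([   1.6, -140.6,  148.5])), (0.29, array([127.1, 181.6,  83.6]))]
now box [  14.3 -161.2  230.2] yaw -44.1 tilt z [ 0.007  0.006 -1.   ] F [ 0.  -0.1 -0.4] t 8.5
shift [-148.9 -253.5  132. ] spin -0.77
[-0.1666999   0.47443635  0.72785209  1.92078244 -0.4120121   0.89447213
  0.26023548]
now box [  14.3 -161.2  230.2] yaw -44.1 tilt z [ 0.007  0.006 -1.   ] F [ 0.  -0.1 -0.4] t 8.5
shift [32.1 53.7 14.8] spin -0.002
```

View pics/scene6.png

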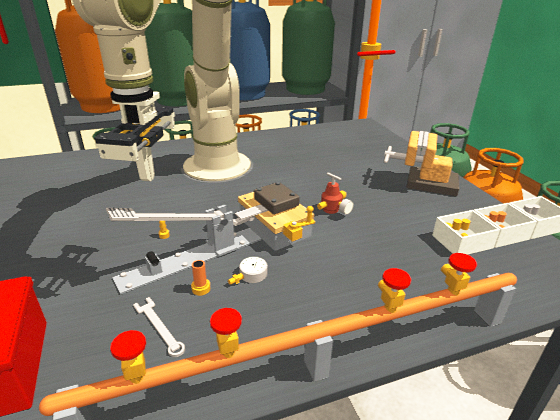

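View pics/wrist6.png

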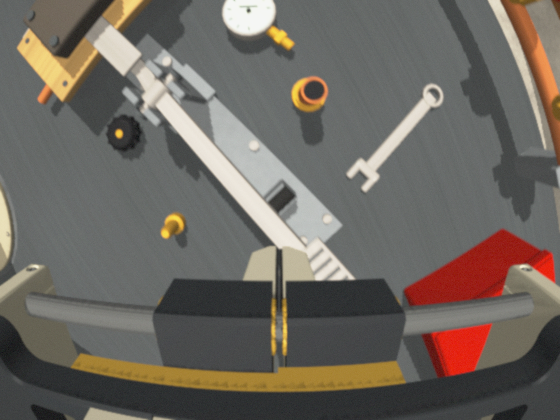

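View pics/top6.png

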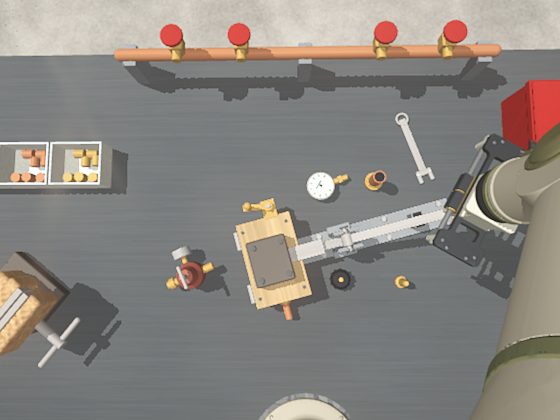

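Top view confirms that the latch now points to +y (stud at (248,208)). The plate shows just right of the fingertips in the wrist view. I'll move over it.

Call:
drive_tool(series=[[[10,15,0],0],[[20,32,5],0],[[30,48,10],0],[[32,54,15],0],[[32,54,18],0]])

```text
time_s: 8.92
position: [0.5373, -0.3021, 0.2113]
tcp_rot: [-3.033, 0.792, -0.007]
force: [0.7, 0.8, 0.3]
width: 0.0005
```

```bash
python3 look.py 7;python3 -c "
from h import *
plan((0,-223,190),-44)"
```

```text
wrist latch_stud [(0.55, array([-82.9,  19. ,  27.1]))]
wrist press_plate [(0.66, array([  -1.8, -172.3,  164.7]))]
top latch_stud [(0.51, array([120.6, 172. ,  86.3]))]
top press_plate [(0.56, array([  -0.3, -133.9,  148.5])), (0.48, array([-127.2, -103.4,   21.5]))]
scene latch_stud [(0.49, array([127.4, 180.5,  82. ]))]
scene press_plate [(0.89, array([   5.3, -142.9,  146.2]))]
now box [ 2.000e-01 -2.216e+02  2.121e+02] yaw -44.1 tilt z [ 0.007  0.006 -1.   ] F [ 0.09  0.58 -0.73] t 9.3667
shift [-180.7 -307.   114.3] spin -0.77
[-0.03393492  0.53055218  0.69645635  1.87411703 -0.44282401  0.89191517
  0.37090182]
now box [ 2.000e-01 -2.216e+02  2.121e+02] yaw -44.1 tilt z [ 0.007  0.006 -1.   ] F [ 0.09  0.58 -0.73] t 9.3667
shift [ 0.8  1.3 22.1] spin -0.002
```

View pics/wrist7.png

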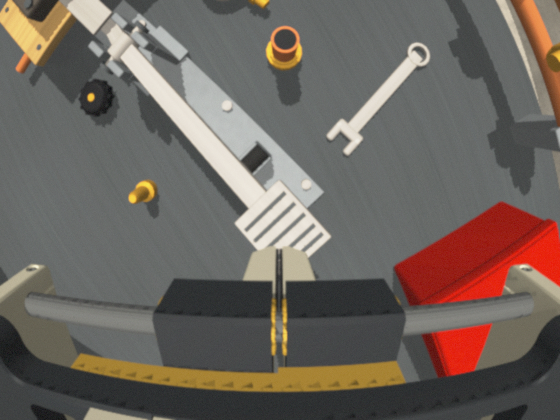

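View pics/scene7.png

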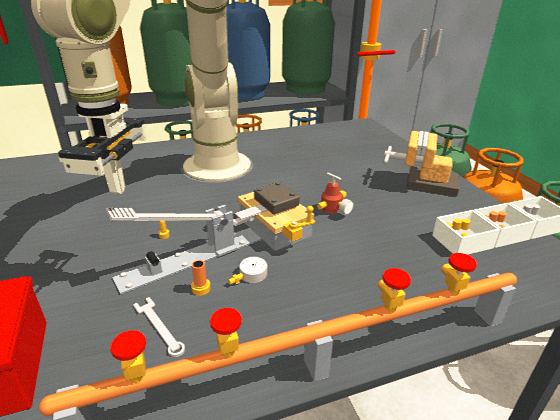

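```bash
python3 -c "
from h import *
from wf import wp
s=monitor.state()
print('tcp',proj('scene',s['position']),wp(s['position']),'plate',proj('scene',w(p,plate(0,240))),wp(w(p,plate(0,240))))
for c in ((23,213),(-23,213),(23,267),(-23,267)): print(c,wp(w(p,plate(*c))),proj('scene',w(p,plate(*c))))
" | tail -5
python3 - <<'E'
import cv2
a=cv2.imread("pics/scene7.png");cv2.imwrite("pics/s7z.png",cv2.resize(a[130:260,50:200],None,fx=4.5,fy=4.5,interpolation=2))
E
```

```text
tcp [119.04465891 200.36918163] [278.14267419 245.619672  ] plate [121.20808981 210.3805509 ] [278.03892363 232.78880997]
(23, 213) [276.32038545 181.80152721] [137.42146777 215.45915479]
(-23, 213) [230.89447306 225.60387544] [130.73879188 205.87901286]
(23, 267) [328.6104802  240.14549855] [110.91511615 215.2421248 ]
(-23, 267) [279.73982869 282.60571967] [104.94852949 205.28748105]
```

View pics/s7z.png

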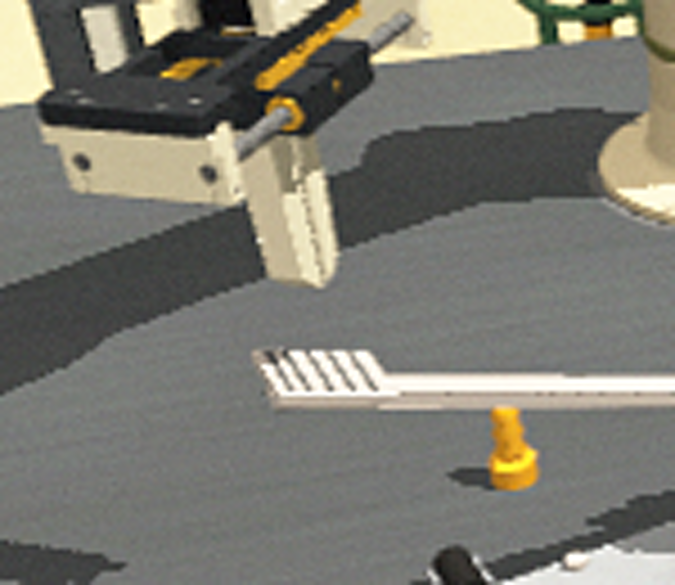

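The wrist view puts the plate corners at (283,182), (236,222) and (329,236), within a few px of the model. In the scene view the fingertip appears about 6 px higher than predicted, so I'll feel for contact gently.

Call:
drive_tool(series=[[[1,2,8],0],[[1,2,14],0],[[1,2,19],0],[[1,2,23],0],[[1,2,26],0]])

```text
time_s: 9.78
position: [0.538, -0.3028, 0.1851]
tcp_rot: [-3.033, 0.789, -0.007]
force: [-0.6, -0.0, -0.3]
width: 0.0004
```

```bash
cat > press.py <<'E'
from h import *
import sys
s=monitor.state();R=Ro.from_rotvec(s["tcp_rot"]).as_matrix()
plan((0,-223,190),-44)
for d in map(float,sys.argv[1:]):
    pt=np.array(plate(0,240,a=np.radians(d)));print(d,pt.round(1),(R.T@(w(p,pt)-s["position"])*1000).round(1))
E
python3 press.py 20 15 10 5 0 -5 -10 -12; python3 look.py 8|grep press
```

```text
now box [  -0.5 -223.5  185.1] yaw -44.1 tilt z [ 0.006  0.007 -1.   ] F [-0.57 -0.03 -0.32] t 9.7833
shift [ 0.  -0.8 -4.9] spin -0.002
20.0 [   0.  -221.8  187.4] [-0.8 -1.6 -2.3]
15.0 [   0.  -229.   167.7] [ 4.1  3.7 17.4]
10.0 [   0.  -234.4  147.5] [ 7.9  7.8 37.6]
5.0 [   0.  -238.1  126.9] [10.4 10.7 58.2]
0.0 [   0. -240.  106.] [11.7 12.2 79.1]
-5.0 [   0. -240.   85.] [ 11.7  12.4 100. ]
-10.0 [   0.  -238.3   64.2] [ 10.4  11.3 120.9]
-12.0 [   0.  -237.    55.9] [  9.5  10.5 129.2]
wrist press_plate [(0.92, array([   0. , -169.6,  162.2]))]
top press_plate [(0.75, array([   1.8, -122.4,  145.7]))]
scene press_plate [(0.55, array([-1.000e-01, -1.412e+02,  1.484e+02])), (0.36, array([150.8,   5.6,  26.9]))]
```

View pics/scene8.png

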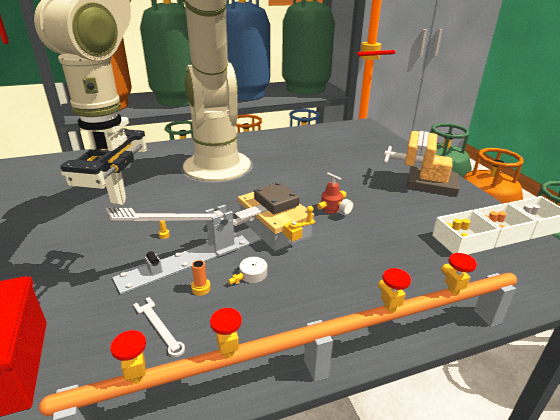

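Run:
```python
import cv2,numpy as np
a=cv2.imread("pics/scene8.png");b=cv2.imread("pics/wrist8.png");c=cv2.imread("pics/top8.png")
f=lambda i:cv2.resize(i,(400,400),interpolation=2)
cv2.imwrite("pics/z8.png",np.hstack([f(a[150:240,75:165]),f(b[150:300,200:350])]))
```

```text
(no output)
```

View pics/z8.png

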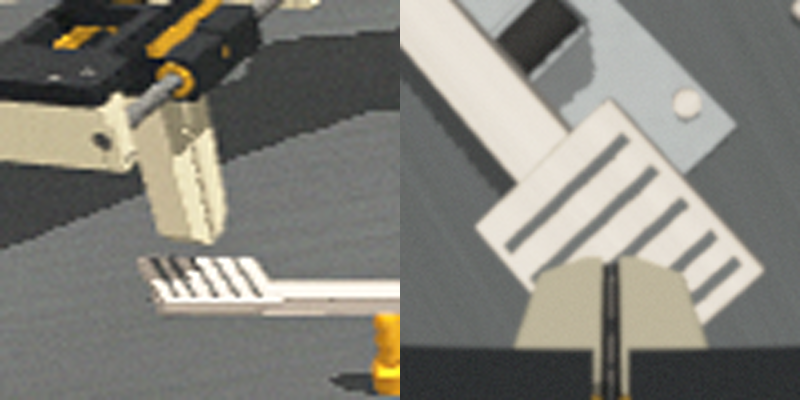

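```bash
python3 -c "
from h import *
from wf import wp
from scipy.optimize import least_squares
s=monitor.state()
C=lambda:0
k=cams.calibration('wrist');print('cam',inv(-k['R'].T@k['t']))
print('tcp',inv(s['position']),proj('scene',s['position']),wp(s['position']))
for c in ((23,213),(-23,213),(23,267)): print(c,wp(w(p,plate(*c))))
f=lambda X:np.r_[proj('scene',X)-(121,204.7),wp(X)-(281,247.5)]
r=least_squares(f,s['position']);print('tri tip',inv(r.x),r.fun)
for nm,o in (('in+x',((75+265*.225,150+285*.225),(279,187.5))),('in-x',((75+250*.225,150+257*.225),(228,235.5))),('out+x',((75+160*.225,150+307*.225),(337,250.5)))):
    f=lambda X:np.r_[proj('scene',X)-o[0],wp(X)-o[1]]
    r=least_squares(f,s['position']);print(nm,inv(r.x),r.fun)
" | tail -9
```

```text
cam [  51.7663648  -169.67374625  375.03742063]
tcp [-2.14849660e-01 -2.23771103e+02  1.86251899e+02] [120.31488881 211.08028977] [278.15388963 245.63614326]
(23, 213) [274.19657544 186.56643897]
(-23, 213) [223.5535059  235.38284228]
(23, 267) [333.07602843 252.55074329]
tri tip [   4.9578467  -220.70308207  203.70575916] [-0.06017797 -0.01421109 -0.00625731 -0.01696418]
in+x [  25.318701   -198.41986039  183.37631533] [1.76740224 0.05103303 0.22978164 0.4861659 ]
in-x [ -22.09203637 -198.73675873  174.77292275] [-1.18501281 -0.13208634 -0.15131746 -0.3513237 ]
out+x [  24.70277011 -250.46310831  190.18046846] [-0.89907776 -0.28734972 -0.10314623 -0.29410057]
```

Triangulating from both cameras puts the tip about 15 mm above the plate and centred on it laterally. I'll keep going down until I feel contact.

Call:
drive_tool(series=[[[0,0,4],0],[[0,0,7],0],[[0,0,10],0],[[0,0,13],0],[[0,0,16],0]])

```text
time_s: 10.65
position: [0.5384, -0.3028, 0.1698]
tcp_rot: [-3.033, 0.788, -0.009]
force: [-0.3, 0.4, 0.2]
width: 0.0008
```

```bash
python3 look.py 9|grep press
python3 - <<'E'
import cv2,numpy as np
a=cv2.imread("pics/scene9.png");b=cv2.imread("pics/wrist9.png")
f=lambda i:cv2.resize(i,(400,400),interpolation=2)
cv2.imwrite("pics/z9.png",np.hstack([f(a[150:240,75:165]),f(b[150:300,200:350])]))
E
python3 press.py 20
```

```text
wrist press_plate [(0.68, array([   2.1, -166.3,  160.4]))]
top press_plate [(0.75, array([   2.9, -114.2,  140.8]))]
scene press_plate [(0.54, array([ 25.6, 139.5,  80.4]))]
now box [  -0.  -223.8  170.4] yaw -44.1 tilt z [ 0.008  0.006 -1.   ] F [-0.05 -0.51 -0.36] t 11.1
shift [ -0.4  -0.7 -19.6] spin -0.002
20.0 [   0.  -221.8  187.4] [ -1.3  -1.6 -17. ]
```

View pics/z9.png

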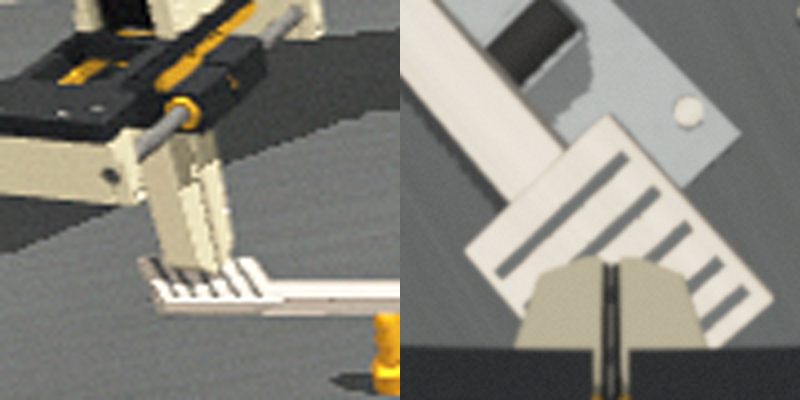

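The tip is right at the plate. Pressing now, following the plate's arc.

Call:
drive_tool(series=[[[1,1,6],0],[[2,2,12],0],[[4,4,18],0],[[5,5,24],0],[[6,6,30],0]])

```text
time_s: 11.52
position: [0.5413, -0.3115, 0.1397]
tcp_rot: [-3.033, 0.789, -0.01]
force: [0.7, -1.1, 3.5]
width: 0.0003
```

```bash
python3 look.py 10|grep -v zz
python3 - <<'E'
import cv2,numpy as np
a=cv2.imread("pics/scene10.png");b=cv2.imread("pics/wrist10.png")
f=lambda i:cv2.resize(i,(400,400),interpolation=2)
cv2.imwrite("pics/z10.png",np.hstack([cv2.resize(a[150:290,75:355][:,:],(500,250),interpolation=2),cv2.resize(b[150:300,200:350],(250,250))]))
E
```

```text
wrist latch_stud []
wrist press_plate [(0.94, array([   1.2, -165.5,  140.6]))]
top latch_stud [(0.46, array([124.7, 170.5,  85.4]))]
top press_plate [(0.91, array([   1.7, -110.1,  125.9]))]
scene latch_stud [(0.78, array([125. , 180.7,  83.9])), (0.34, array([42.5, 71.2, 49.5]))]
scene press_plate [(0.63, array([   4.7, -132.5,  127.3]))]
now box [   0.4 -231.9  140.6] yaw -44.1 tilt z [ 0.008  0.006 -1.   ] F [-0.15  0.41  2.19] t 11.9667
shift [-187.7 -314.8   42.8] spin -0.77
[ 0.03567476  0.61716783  0.62207846  1.92137925 -0.5236739   0.76500524
  0.449867  ]
```

View pics/z10.png

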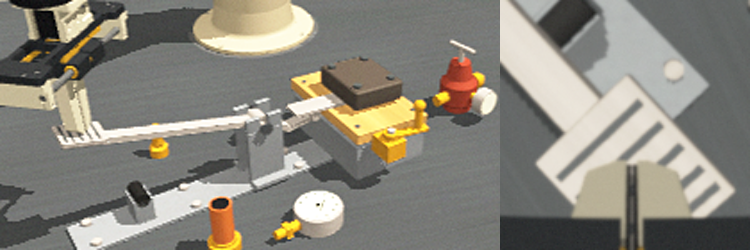

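Contact at about 3 N and the lid is starting to rise. Continuing.

Call:
drive_tool(series=[[[1,1,7],0],[[2,2,14],0],[[3,3,21],0],[[4,4,28],0],[[4,4,35],0]])

```text
time_s: 12.38
position: [0.543, -0.3166, 0.1048]
tcp_rot: [-3.033, 0.789, -0.01]
force: [-0.6, -1.8, 2.6]
width: 0.0005
```

Call:
drive_tool(series=[[[0,0,7],0],[[1,1,14],0],[[1,1,21],0],[[1,1,28],0],[[1,1,35],0]])

```text
time_s: 12.8
position: [0.5436, -0.3179, 0.069]
tcp_rot: [-3.033, 0.789, -0.01]
force: [0.4, -1.6, 2.9]
width: 0.0004
```

```bash
python3 look.py 11|grep -v zz
python3 - <<'E'
import cv2,numpy as np
a=cv2.imread("pics/scene11.png");b=cv2.imread("pics/wrist11.png")
cv2.imwrite("pics/z11.png",np.hstack([cv2.resize(a[150:290,75:355][:,:],(500,250),interpolation=2),cv2.resize(b[150:300,200:350],(250,250))]))
E
```

```text
wrist latch_stud []
wrist press_plate []
top latch_stud [(0.6, array([-88.9,  28.6,  26.2])), (0.57, array([122.2, 173.4,  85.6]))]
top press_plate [(0.89, array([  1.4, -87.1,  93.8]))]
scene latch_stud [(0.73, array([125.8, 180.4,  82.3]))]
scene press_plate [(0.62, array([   6.8, -127.1,   92.2]))]
now box [   1.2 -239.1   69.9] yaw -44.1 tilt z [ 0.008  0.006 -1.   ] F [-0.03 -0.47  0.05] t 13.25
shift [-193.  -320.   -27.9] spin -0.77
[ 0.1026908   0.70612752  0.53635482  1.95301519 -0.60442562  0.64233171
  0.52254482]
```

View pics/z11.png

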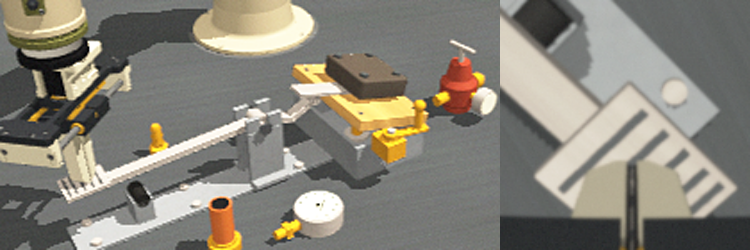

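Call:
drive_tool(series=[[[0,0,6],0],[[0,0,11],0],[[-1,-1,16],0],[[-1,-1,20],0],[[-1,-1,24],0]])

```text
time_s: 13.67
position: [0.5433, -0.3158, 0.0453]
tcp_rot: [-3.033, 0.788, -0.009]
force: [-0.5, 0.7, 2.8]
width: 0.0004
```

Call:
drive_tool(series=[[[0,0,2],0],[[0,0,4],0],[[0,0,6],0],[[0,0,7],0],[[0,0,8],0]])

```text
time_s: 14.08
position: [0.5433, -0.3154, 0.0372]
tcp_rot: [-3.032, 0.788, -0.009]
force: [-1.2, 1.9, 3.8]
width: 0.0002
```

```bash
python3 look.py 12|grep -v zz
python3 - <<'E'
import cv2,numpy as np
from workcell import monitor
print(monitor.state()["force"])
a=cv2.imread("pics/scene12.png");b=cv2.imread("pics/wrist12.png")
cv2.imwrite("pics/z12.png",np.hstack([cv2.resize(a[150:290,75:355][:,:],(500,250),interpolation=2),cv2.resize(b[150:300,200:350],(250,250))]))
E
```

```text
wrist latch_stud []
wrist press_plate [(0.72, array([   5.2, -148.9,   67.8]))]
top latch_stud [(0.67, array([119.8, 172.8,  84.9]))]
top press_plate [(0.88, array([  3.1, -75.9,  89.9]))]
scene latch_stud [(0.79, array([127.3, 182.9,  83.3])), (0.19, array([ 180.1, -227.9,    5.8]))]
scene press_plate [(0.82, array([   5.6, -121.1,   71.7]))]
now box [   1.4 -237.6   37.4] yaw -44.1 tilt z [ 0.008  0.006 -1.   ] F [-0.64  1.39  1.27] t 14.5333
shift [-192.1 -319.1  -60.4] spin -0.77
[ 0.1287947   0.74539691  0.49223133  1.96918589 -0.64207849  0.58216875
  0.55230402]
[-0.64391321  1.39454474  1.26568988]
```

View pics/z12.png

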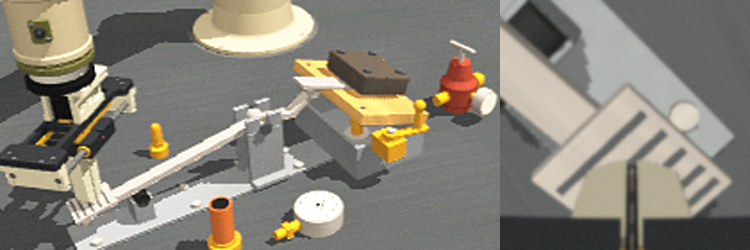

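The arm is almost on the stop (post at about (140,193) in the crop). I'll keep pressing in small steps until the force rises.

Call:
drive_tool(series=[[[0,0,1],0],[[0,0,2],0],[[0,0,3],0],[[0,0,4],0],[[0,0,4],0]])

```text
time_s: 14.95
position: [0.5436, -0.3158, 0.0354]
tcp_rot: [-3.031, 0.789, -0.012]
force: [-5.8, 5.0, 25.4]
width: 0.0005
```

Call:
drive_tool(series=[[[0,0,1],0],[[0,0,2],0],[[0,0,3],0],[[0,0,3],0],[[0,0,3],0]])

```text
time_s: 15.37
position: [0.5437, -0.3157, 0.0351]
tcp_rot: [-3.029, 0.789, -0.014]
force: [-7.5, 6.6, 34.5]
width: 0.0004
```

On the stop, at 34 N. I'll ease off to a moderate hold.

Call:
drive_tool(series=[[[0,0,1],0],[[0,0,1],0],[[0,0,1],0],[[0,0,1],0],[[0,0,1],0]])

```text
time_s: 15.78
position: [0.5437, -0.3157, 0.0356]
tcp_rot: [-3.028, 0.789, -0.016]
force: [-3.3, 3.1, 19.1]
width: 0.0001
```

```bash
python3 look.py 13|grep -v zz
python3 - <<'E'
import cv2,numpy as np
from workcell import monitor
print(monitor.state()["force"])
a=cv2.imread("pics/scene13.png");b=cv2.imread("pics/top13.png")
cv2.imwrite("pics/z13.png",np.hstack([cv2.resize(a[150:290,75:355][:,:],(500,250),interpolation=2),cv2.resize(b[180:330,200:350],(250,250))]))
E
```

```text
wrist latch_stud []
wrist press_plate [(0.78, array([   6.7, -153.2,   67.7]))]
top latch_stud [(0.46, array([123.3, 171.3,  85.1]))]
top press_plate [(0.59, array([  3.9, -78.1,  84.4]))]
scene latch_stud [(0.47, array([126.6, 179.6,  83. ]))]
scene press_plate [(0.68, array([   4.4, -121.9,   73. ])), (0.3, array([ 182.2, -231.1,    7.5]))]
now box [   1.7 -237.5   35.6] yaw -44.2 tilt z [ 0.013  0.009 -1.   ] F [-4.13  4.14 18.85] t 16.2333
shift [-192.4 -318.9  -61.2] spin -0.771
[ 0.13603148  0.74575509  0.48403089  1.97155545 -0.64912165  0.57604873
  0.5592216 ]
[-4.13320105  4.14097685 18.85248741]
```

View pics/z13.png

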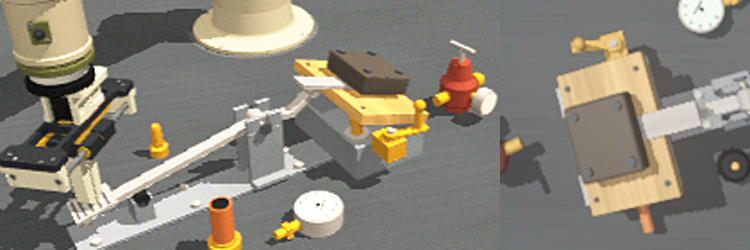

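Run:
```python
from h import *
import cv2
a=cv2.imread("pics/scene13.png");v=cv2.resize(a[150:270,180:340],None,fx=5,fy=5,interpolation=2)
for th,col in((0,(0,0,255)),(.25,(255,0,0)),(.325,(0,255,0))):
    P=[]
    for x,d in((-95,124),(95,124),(95,0),(-95,0)):
        y=230-d*np.cos(th)+12*0;z=62+d*np.sin(th)
        y+=12*np.sin(th);z+=12*np.cos(th)
        P.append((proj("scene",w(p,(x,y,z)))-(180,150))*5)
    cv2.polylines(v,[np.int32(P)],True,col,1)
cv2.imwrite("pics/lid13.png",v)
```

```text
(no output)
```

View pics/lid13.png

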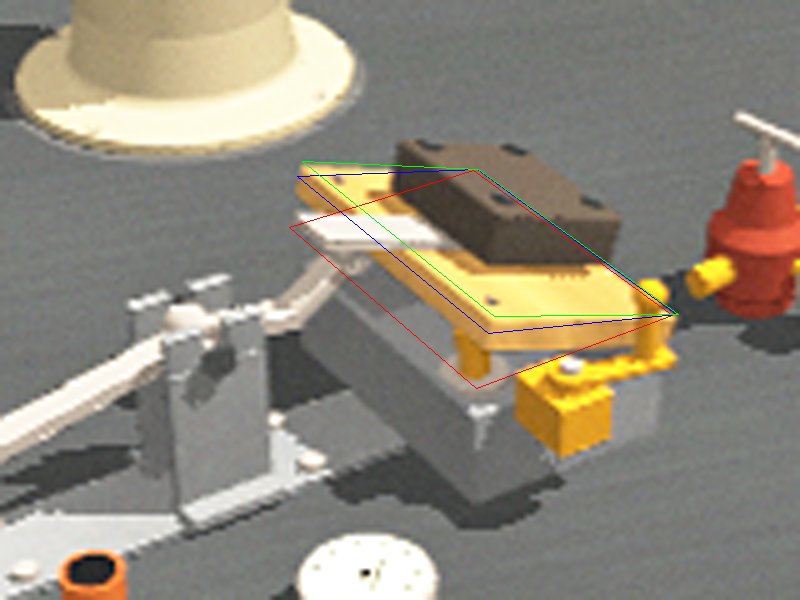

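```bash
python3 -c "
from workcell import robot,monitor
print(monitor.state()['force'],monitor.state()['time_s']);print(robot.finish_job());print(monitor.state()['force'],monitor.state()['position'])"
```

```text
[-4.13320105  4.14097685 18.85248741] 16.2333
the job is handed in; nothing more can be done
None
the job is handed in; nothing more can be done
```

I swung the latch clear with the shut fingertips, then pressed the lever's plate down onto its stop. I handed the job in at 16.2 s, still holding the lever down. The interface reports no verdict, so the results below come from my own checks.

**Last checks before hand-in:**
- **Latch:** it pointed to the testbox's +y, at an estimated 1.6 rad.
- **Hold:** the fingers pressed the plate with a steady 19 N. The force had jumped from about 4 N to 34 N when the lever met the stop, and I eased off after that. The fingertip was at about y = −237 mm in the testbox's axes.
- **Lid:** in the scene picture the lid's outline fits an angle of about 0.3 to 0.325 rad. The lower end comes from a known 2-pixel bias of my model in that camera, so the picture alone does not prove it is past 0.30. The firm stop contact points to the full angle.
- **Loose things:** the pictures showed none of them moved, but I did not measure it.

**One disagreement:** the reported TCP height read about 16 mm lower than the fingertip looked in the scene camera. I found the contact by force and pictures instead of trusting that height.

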